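# Press home the stain stick's cap

### The job

Four identical stain-remover sticks with green caps stand on the worktop, and one of them was not closed properly: its cap stands up higher than the others. With the fingertips, slowly and gently press that cap straight down until it is fully home, then take the hand away. Do not grip or lift the stick, leave it standing upright where it is, and do not touch the other sticks or the grey-lidded balm pot.

Things in the scene. Friction and masses are not known exactly. Their poses are not given: they have to be found in the camera images.
- proud_stick: The stain-remover stick whose cap is not closed: an upright cylinder 28 mm in diameter with a white and green body and a green cap, standing loose on the worktop (about 60 g; light enough to tip if pushed sideways or pressed at its rim). Origin: centre of its underside, z up along the stick. With the cap home its top is 110 mm above the origin; at the start the cap stands 10 to 20 mm higher.
- proud_cap_top (a point): Centre of the flat top of the proud cap (a disc about 26 mm across); it moves down with the cap and is 110 mm above the stick's origin when the cap is home.
- proud_stick_cap (a joint): How far the proud cap stands above its closed position, in m: 0 is fully home (a hard stop, against which the force rises at once, so finish the press slowly, at about 15 mm/s), 0.010 to 0.020 at the start. It slides straight along the stick with about 1 N of friction and no spring, and stays where it is left.
- capped_stick_1: A stain-remover stick exactly like the proud one but with its cap already fully home, 110 mm tall, 28 mm in diameter, standing loose on the worktop. Origin: centre of its underside, z up along the stick. A bystander, to be left untouched.
- capped_stick_2: A stain-remover stick exactly like the proud one but with its cap already fully home, 110 mm tall, 28 mm in diameter, standing loose on the worktop. Origin: centre of its underside, z up along the stick. A bystander, to be left untouched.
- capped_stick_3: A stain-remover stick exactly like the proud one but with its cap already fully home, 110 mm tall, 28 mm in diameter, standing loose on the worktop. Origin: centre of its underside, z up along the stick. A bystander, to be left untouched.
- balm_pot: A round hand-balm pot with a grey lid, 69 mm in diameter and 41 mm tall, standing loose on the worktop. Origin: centre of its underside. A bystander, to be left untouched.
Things that resemble listed ones, but are neither listed nor needed, are in the scene too. What is shaped like the proud_stick but red is not meant.

How it is judged (in metres and radians):
On the way:
1. the fingers touch the stick with the proud cap (contact force between the fingers and proud_stick above 0.3 N), for 0.02 s.
At the end, for the whole second after the job is handed in: The proud cap is home to within 2 mm; its stick stands upright (within 0.05 rad) and at rest on the worktop, within 20 mm of where it stood; the other sticks and the balm pot stand upright within 6 mm of where they stood (value of joint proud_stick_cap below 0.002 m and angle between each of proud_stick, capped_stick_1, capped_stick_2, capped_stick_3, balm_pot's own z axis and vertical below 0.05 rad and height (world z) of proud_stick below 0.004 m and distance of proud_stick from where it was at the start of the episode below 0.02 m and linear speed of proud_stick below 0.01 m/s and distance of each of capped_stick_1, capped_stick_2, capped_stick_3, balm_pot from where it was at the start of the episode below 0.006 m); the robot touches nothing.
It fails at once if the stick with the proud cap is lifted more than 8 mm or tipped more than 0.3 rad (height (world z) of proud_stick above 0.008 m or angle between proud_stick's own z axis and vertical above 0.3 rad).
It fails at once if the cap is pulled up further (more than 25 mm above home) (value of joint proud_stick_cap above 0.025 m).
It fails at once if the stick is pressed with more than 60 N (contact force between any of the arm, the fingers and proud_stick above 60 N).
It fails at once if the fingers reach down round the stick and touch it, instead of pressing from above (contact force between the fingers and proud_stick above 0.5 N and z of the grasp point in the frame of proud_stick below 0.108 m).
It fails at once if another stick or the balm pot is touched by the robot or moved (contact force between any of the arm, the fingers and capped_stick_1 above 0.5 N or contact force between any of the arm, the fingers and capped_stick_2 above 0.5 N or contact force between any of the arm, the fingers and capped_stick_3 above 0.5 N or contact force between any of the arm, the fingers and balm_pot above 0.5 N or distance of any of capped_stick_1, capped_stick_2, capped_stick_3, balm_pot from where it was at the start of the episode above 0.006 m).
It also fails if it takes over 32 s, if anything falls off the work surface, if the arm or the gripper's body presses on something with over 40 N, if the wrist force passes 120 N, or if a joint passes its speed limit or range.

### The arm

A 6-joint arm with a two-finger parallel gripper is mounted at the origin on a cart in front of the work surface, level with it; the furniture and walls round the work are solid. World frame = base frame: x ahead of the robot, y to its left, z up, the work surface at z = 0. Lengths are in m, angles in degrees, forces in N, time in s.
With the tool pointing down it reaches from about 0.4 to 0.825 m from the base axis. Payload 7 kg.
Tool frame: the origin (TCP) lies midway between the tips of the shut fingers; the grasp point (between the pads) lies 19 mm behind it; z points along the fingers, y is the line along which they close (so a half turn about z gives the same grasp; the last joint's range is limited). The gripper opens to 88 mm and grips with 3 to 60 N. Pads are 19 mm wide; open, the fingers measure 130 mm over their backs; the gripper's body (78 mm by 193 mm) begins 47 mm behind the grasp point.
Start: joints at [85.778, 20.546, 0.682, 0, -70.136, -16.507], TCP at [0.239, 0.631, 0.227] pointing down, gripper open.
Joint ranges: [-176.03, 176.03], [-82.01, 121.73], [-58.28, 71.71], [-173.87, 95.51], [-174.79, -0.11], [-173.66, 173.66]. Speed limits (degrees/s): [136.94, 136.94, 172.46, 180, 180, 180].

### API

Orientations are given as a 3x3 rotation matrix whose columns are the frame's x, y, z axes.
In Python, from rig import robot gives the robot as it stands. Calls block until the motion is done:
- robot.goto(position, orientation): joint-space move of the TCP to a pose.
- robot.servo_line(position, ori=None, speed=0.15): straight line of the TCP; ori=None keeps the orientation; speed is the mean speed in m/s.
- robot.movej(angles): joint-space move.
- robot.move_gripper(opening): opening from 0.0 (shut) to 1.0 (fully open); the grip force is fixed at half the most; returns when the fingers have stopped.
- robot.dwell(seconds).
- robot.ik(position, orientation): joint angles nearest the present ones, or None.
- robot.grab_frame(name): name is "side" or "top" or "wrist"; returns (picture, depth): 420x560x3 uint8, red, green, blue; 420x560 float32, m along the optical axis (not along the pixel's ray), 0 where there is no reading.
- robot.camera_info(name): a dict with "vfov" (degrees; the focal length in pixels is half the picture's height over the tangent of half this angle, whatever the lens; pixels are square), "cx", "cy" (the principal point, pixels), "view" (4x4, takes a point from world to camera coordinates); the wrist camera has in their place "T_tool_cam" (4x4, takes a point from camera to tool coordinates, whose origin is the TCP and whose axes are the flange's). Camera axes: x right, y down, z forward; pixel columns grow to the right and rows downward; lengths in m; the calibration is good to about 2 mm. A picture is of the moment at which its call begins: read the wrist's pose just before it. camera_info takes no time and is no camera call.
A pose or a line that the arm cannot do raises robot.Unreachable and nothing moves.
- robot.job_done(): hands the job in; it is judged then, once.
Readings, each from a call of its own:
- robot.read_t(): time.
- robot.read_qpos(): joint angles.
- robot.read_qvel(): joint speeds.
- robot.read_effort(): joint torques, N m.
- robot.read_position(): TCP position.
- robot.read_tcp_rot(): TCP orientation.
- robot.read_force(): force on the tool from outside, world axes, zero at the start.
- robot.read_ft_torque(): the same for the moment, N m.
- robot.read_grip_width(): opening from 0.0 (shut) to 1.0 (fully open).
- robot.read_finger_force(): force on a finger pad.
Only numpy, scipy, OpenCV 4.12 (cv2) and the standard library are available. Lean on these libraries where they do the work, as an engineer would, in place of code of your own. Each camera call takes 0.05 s, during which the arm holds its last target. There are 200 camera calls.

## Working session

There is one attempt and no reset: what is moved stays moved. The work goes in short steps, each a Python script; the robot and the scene stay as the last script left them, time stands still between calls to the robot, and variables do not carry over. Pictures are saved under pics/ and viewed, at most 10 in all, crops included, and the job is handed in when it is done.

```bash
mkdir -p pics; python3 - <<'E'
from rig import robot
import cv2,numpy as np
for n in("top","side"):
    p,d=robot.grab_frame(n); cv2.imwrite(f"pics/{n}0.png",p[:,:,::-1]); np.save(f"pics/{n}0.npy",d); np.save(f"pics/{n}0rgb.npy",p)
    print(n,robot.camera_info(n),(d>0).mean())
print(robot.read_t(),robot.read_tcp_rot(),robot.camera_info("wrist"))
E
```

```text
top {'vfov': 42.19705287044517, 'cx': 284.37930317563803, 'cy': 201.87787359092505, 'view': array([[ 3.65116642e-03, -9.99639290e-01, -2.66074949e-02,
        -4.70033336e-03],
       [-9.84518092e-01,  1.06950088e-03, -1.75279729e-01,
         4.44629247e-01],
       [ 1.75244961e-01,  2.68355355e-02, -9.84159061e-01,
         1.20150908e+00],
       [ 0.00000000e+00,  0.00000000e+00,  0.00000000e+00,
         1.00000000e+00]])} 0.9960289115646258
side {'vfov': 46.734058525194584, 'cx': 272.72920621018307, 'cy': 207.06754972709615, 'view': array([[ 0.99688855, -0.07838196, -0.00833646, -0.44309465],
       [-0.05693327, -0.64285391, -0.76387005,  0.09512201],
       [ 0.0545145 ,  0.76196793, -0.64531624,  1.03494277],
       [ 0.        ,  0.        ,  0.        ,  1.        ]])} 0.9957738095238096
0.1 [[ 9.35224072e-01 -3.54056194e-01 -3.82995587e-04]
 [-3.54056375e-01 -9.35223034e-01 -1.39969798e-03]
 [ 1.37385445e-04  1.44463327e-03 -9.99998947e-01]] {'vfov': 58.47769202337574, 'cx': 280.3848215752411, 'cy': 209.18951344077317, 'T_tool_cam': array([[-3.96440163e-05, -9.59206187e-01, -2.82707427e-01,
         7.57033617e-02],
       [ 9.99998551e-01,  4.43092380e-04, -1.64361055e-03,
        -1.37009082e-03],
       [ 1.70182692e-03, -2.82707083e-01,  9.59204780e-01,
        -1.57759502e-01],
       [ 0.00000000e+00,  0.00000000e+00,  0.00000000e+00,
         1.00000000e+00]])}
```

View pics/top0.png

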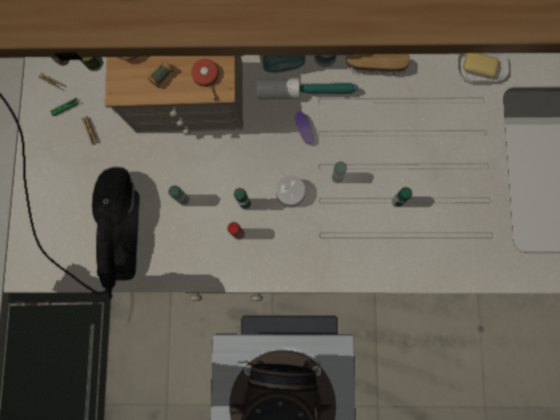

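View pics/side0.png

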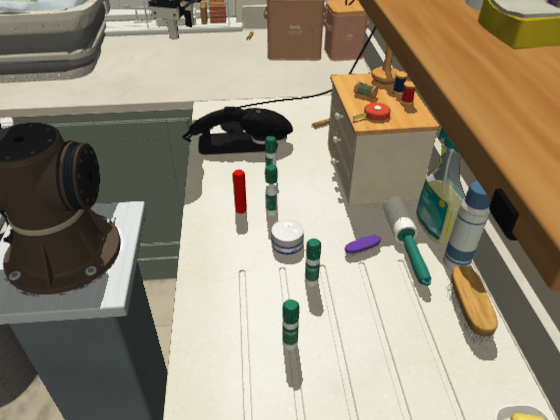

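The top view shows four green caps near (177,192), (241,196), (340,170) and (404,194). The pot is at (291,191) and the red decoy at (234,230). The side view confirms this: sticks at (271,150), (271,185), (313,260) and (290,320). Next I'll measure the heights from depth.

```bash
cat > h.py <<'E'
import numpy as np,cv2
def cloud(d,f,cx,cy,T):
    v,u=np.mgrid[:420,:560]; P=np.stack([(u-cx)/f*d,(v-cy)/f*d,d],-1)
    return P@T[:3,:3].T+T[:3,3]
def foc(i): return 210/np.tan(np.radians(i['vfov']/2))
def greens(p,lo=30,smin=70):
    h=cv2.cvtColor(p,cv2.COLOR_RGB2HSV); return cv2.inRange(h,(65,smin,lo),(95,255,255))
E
python3 - <<'E'
from rig import robot
from h import *
for n in("top","side"):
    i=robot.camera_info(n); p=np.load(f"pics/{n}0rgb.npy"); d=np.load(f"pics/{n}0.npy")
    W=cloud(d,foc(i),i['cx'],i['cy'],np.linalg.inv(i['view']))
    k,l,s,c=cv2.connectedComponentsWithStats(greens(p))
    for j in range(1,k):
        if s[j,4]<40: continue
        w=W[(l==j)&(d>0)]; z=w[:,2]; zt=np.percentile(z,95); t=w[z>zt-.006]
        print(n,s[j],'z95',zt.round(4),'max',z.max().round(4),'top',np.median(t,0).round(4),(t.max(0)-t.min(0)).round(3))
    if n=="top":
        m=(W[...,2]>.02)&(W[...,2]<.05)
        for (u,v) in((291,191),(234,230),(115,220),(300,25),(180,75)): print((u,v),W[v,u].round(3))
E
```

```text
top [280  56  24   7 105] z95 0.0817 max 0.0863 top [ 0.776  -0.01    0.0808] [0.004 0.023 0.01 ]
top [300  84  58   9 445] z95 0.0401 max 0.0427 top [ 0.7215 -0.1181  0.0372] [0.019 0.121 0.009]
top [ 52 101  22  14  94] z95 0.0145 max 0.0156 top [0.6823 0.5393 0.011 ] [0.028 0.05  0.007]
top [170 187   8   8  54] z95 0.1122 max 0.1144 top [0.4567 0.2354 0.11  ] [0.016 0.016 0.007]
top [398 188  13  13 127] z95 0.1131 max 0.1154 top [ 0.4515 -0.2647  0.1095] [0.022 0.022 0.008]
top [235 190  11  12  98] z95 0.1311 max 0.1321 top [0.4443 0.0879 0.128 ] [0.02  0.022 0.007]
(291, 191) [ 0.469 -0.019  0.043]
(234, 230) [0.371 0.101 0.109]
(115, 220) [0.395 0.363 0.096]
(300, 25) [ 0.631 -0.039  0.503]
(180, 75) [0.68  0.207 0.208]
side [439 128  19  25 146] z95 0.2297 max 0.4716 top [0.7873 0.0174 0.2271] [0.192 0.423 0.248]
side [265 135  12  18 185] z95 0.111 max 0.1121 top [0.4567 0.228  0.1093] [0.024 0.031 0.007]
side [266 158  11  26 230] z95 0.1297 max 0.1329 top [0.4472 0.0832 0.128 ] [0.022 0.028 0.009]
side [417 181  31  58 857] z95 0.1071 max 0.1134 top [ 0.7781 -0.0106  0.1065] [0.021 0.083 0.012]
side [266 195  10  15 128] z95 0.0594 max 0.0646 top [0.4469 0.075  0.0576] [0.02  0.009 0.011]
side [398 229  33  56 717] z95 0.0388 max 0.0443 top [ 0.722  -0.1104  0.0362] [0.03  0.145 0.011]
side [307 239  14  21 264] z95 0.1109 max 0.1123 top [ 0.5099 -0.1322  0.1095] [0.025 0.023 0.007]
side [306 264  13  17 165] z95 0.0583 max 0.0627 top [ 0.5085 -0.1398  0.0571] [0.023 0.01  0.009]
side [283 300  16  24 334] z95 0.1109 max 0.1127 top [ 0.4529 -0.2708  0.1092] [0.025 0.024 0.008]
side [283 326  15  19 191] z95 0.0589 max 0.0625 top [ 0.4516 -0.2794  0.0567] [0.024 0.009 0.01 ]
```

The proud stick is at about (0.446, 0.086), with its top at 0.129. I'll shut the fingers, retract, go above it and take a close look.

```bash
python3 - <<'E'
from rig import robot
from h import *
R=np.array([[1,0,0],[0,-1,0],[0,0,-1.]])
robot.move_gripper(0.0)
robot.goto([0.19,0.45,0.28],robot.read_tcp_rot())
robot.goto([0.446,0.086,0.23],R)
robot.dwell(.3)
pos=np.array(robot.read_position()); Q=np.array(robot.read_tcp_rot())
p,d=robot.grab_frame("wrist"); cv2.imwrite("pics/w0.png",p[:,:,::-1])
i=robot.camera_info("wrist"); T=np.eye(4); T[:3,:3]=Q; T[:3,3]=pos; T=T@i['T_tool_cam']
W=cloud(d,foc(i),i['cx'],i['cy'],T)
g=(greens(p)>0)&(W[...,2]>.118)&(W[...,2]<.14)&(d>0)&(np.hypot(W[...,0]-.446,W[...,1]-.086)<.03)
w=W[g]; zt=np.median(w[:,2]); t=g&(abs(W[...,2]-zt)<.003)
v,u=np.nonzero(t); print(t.sum(),'z',zt,'mean',W[t].mean(0).round(4),W[t].min(0).round(4),W[t].max(0).round(4),'px',u.mean(),v.mean())
print(robot.read_t(),pos,robot.read_grip_width(),robot.read_force(),robot.read_qpos())
E
```

```text
869 z 0.1270427272353752 mean [0.4504 0.0911 0.127 ] [0.4379 0.0793 0.124 ] [0.4621 0.1033 0.1293] px 276.70080552359036 202.68699654775605
4.3167 [0.44597731 0.08650062 0.23006962] 0.007109561794298402 [-0.64310318  0.0521357  -0.03675222] [ 3.59397584e+01 -9.68190144e-01 -2.54618975e+01 -1.32351452e-04
 -6.54983374e+01  5.41035663e+01]
```

View pics/w0.png

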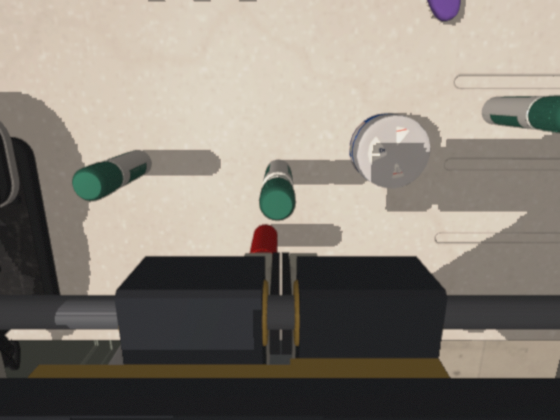

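The wrist view shows the proud cap at about (277,200), directly ahead of the finger tips, with the pot at (390,150) and red stick behind. I'll move to the fused estimate just above the cap and check.

```bash
python3 - <<'E'
from rig import robot
from h import *
robot.servo_line([0.448,0.090,0.15],speed=.06); robot.dwell(.2)
for n in("wrist","side"):
    p,d=robot.grab_frame(n)
    if n=="side": p=cv2.resize(p[120:260,190:376],None,fx=4,fy=4)
    cv2.imwrite(f"pics/{n}1.png",p[:,:,::-1])
print(robot.read_t(),robot.read_position(),robot.read_force())
E
```

```text
6.1 [0.44803292 0.09000935 0.15013384] [-0.71387691  0.76778733  0.60508512]
```

View pics/wrist1.png

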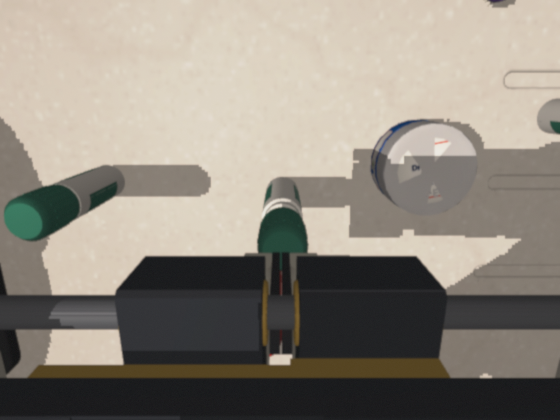

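View pics/side1.png

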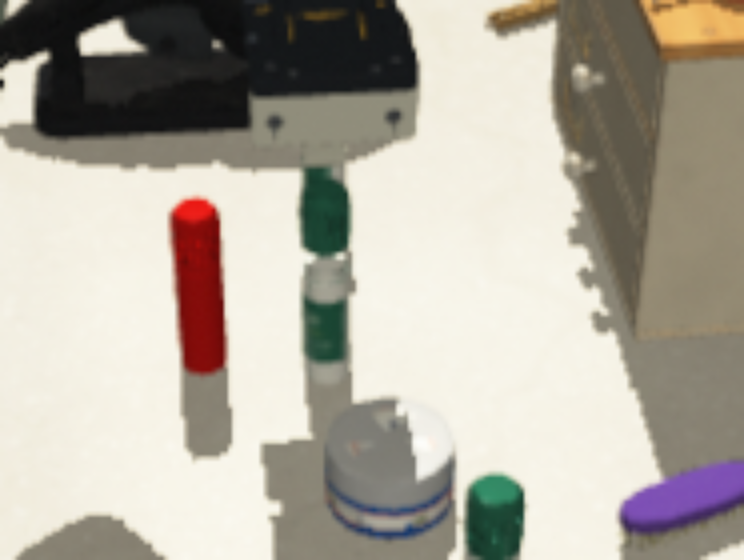

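The fingers line up with the cap: column 281 against 283 in the wrist view, and above the stick in the side view. Now I'll press gently in small steps, stopping on force.

```bash
python3 - <<'E'
from rig import robot
import numpy as np
x,y=0.448,0.090
robot.servo_line([x,y,0.133],speed=.03); f0=np.array(robot.read_force())
z=.133; log=[]
while z>.1075:
    z-=.001 if z>.1135 else .0004
    robot.servo_line([x,y,z],speed=.012)
    f=np.array(robot.read_force())-f0; log.append((round(z,4),round(robot.read_position()[2],4),f.round(1).tolist()))
    if f[2]>10 or np.hypot(f[0],f[1])>8 or robot.read_t()>22: break
print(*log,sep="\n"); print(robot.read_t())
E
```

```text
(0.132, np.float64(0.1321), [-0.3, -1.5, -0.7])
(0.131, np.float64(0.131), [-0.1, -1.8, -0.4])
(0.13, np.float64(0.1299), [0.2, -1.1, -0.7])
(0.129, np.float64(0.1289), [-0.4, -1.6, -0.5])
(0.128, np.float64(0.128), [0.8, -1.6, 0.8])
(0.127, np.float64(0.127), [0.7, -1.2, 0.1])
(0.126, np.float64(0.1259), [0.1, -0.9, 0.5])
(0.125, np.float64(0.1249), [0.6, -0.3, -0.1])
(0.124, np.float64(0.1239), [-0.2, -1.7, 0.6])
(0.123, np.float64(0.1229), [0.1, -0.7, -0.1])
(0.122, np.float64(0.1219), [-0.3, -1.0, 0.0])
(0.121, np.float64(0.1209), [1.1, -1.6, -0.0])
(0.12, np.float64(0.1199), [0.9, -1.6, -0.9])
(0.119, np.float64(0.1189), [0.5, -0.9, -0.9])
(0.118, np.float64(0.1179), [1.2, -0.5, -1.0])
(0.117, np.float64(0.1169), [-0.3, -0.6, 0.2])
(0.116, np.float64(0.1159), [0.2, -1.4, -0.1])
(0.115, np.float64(0.1149), [0.4, -1.2, -0.1])
(0.114, np.float64(0.1139), [0.2, -0.1, 1.6])
(0.113, np.float64(0.1129), [0.7, -1.6, -0.2])
(0.1126, np.float64(0.1126), [0.4, -0.8, 1.0])
(0.1122, np.float64(0.1122), [1.1, -2.1, 0.8])
(0.1118, np.float64(0.1118), [0.7, -0.5, -0.6])
(0.1114, np.float64(0.1114), [0.3, -1.8, 0.3])
(0.111, np.float64(0.111), [0.3, -1.2, 1.0])
(0.1106, np.float64(0.1106), [0.0, -1.2, -0.4])
(0.1102, np.float64(0.1102), [0.3, -0.3, 1.3])
(0.1098, np.float64(0.1098), [-0.2, -2.2, -0.5])
(0.1094, np.float64(0.1096), [-0.1, -0.4, 2.5])
(0.109, np.float64(0.1096), [0.2, -1.8, 6.8])
(0.1086, np.float64(0.1095), [0.3, -1.7, 8.4])
(0.1082, np.float64(0.1095), [0.3, -0.7, 11.7])
14.8167
```

The press met a hard stop at z = 0.1096, so the cap is home. I'll retreat straight up and verify.

```bash
python3 - <<'E'
from rig import robot
from h import *
robot.servo_line([0.448,0.090,0.125],speed=.03); robot.servo_line([0.448,0.090,0.23],speed=.1); robot.dwell(.3)
p,d=robot.grab_frame("side"); i=robot.camera_info("side")
W=cloud(d,foc(i),i['cx'],i['cy'],np.linalg.inv(i['view']))
k,l,s,c=cv2.connectedComponentsWithStats(greens(p))
for j in range(1,k):
    if s[j,4]<40 or not 255<c[j,0]<330: continue
    w=W[(l==j)&(d>0)]; z=w[:,2]; zt=np.percentile(z,95)
    print(s[j],zt.round(4),np.median(w[z>zt-.006],0).round(4))
cv2.imwrite("pics/side2.png",p[:,:,::-1]); print(robot.read_t(),robot.read_force())
E
```

```text
[265 135  12  18 185] 0.111 [0.4571 0.2274 0.109 ]
[266 158  11  33 261] 0.111 [0.4482 0.0839 0.1095]
[266 195  10  15 128] 0.0595 [0.447  0.0763 0.0581]
[307 239  14  21 264] 0.111 [ 0.51   -0.1318  0.1096]
[306 264  13  17 161] 0.0586 [ 0.5085 -0.14    0.0574]
[283 300  16  24 341] 0.1107 [ 0.4529 -0.2708  0.1091]
[283 326  15  19 192] 0.0593 [ 0.4517 -0.2792  0.0569]
17.075 [-0.34213885  0.03413051  0.66633364]
```

View pics/side2.png

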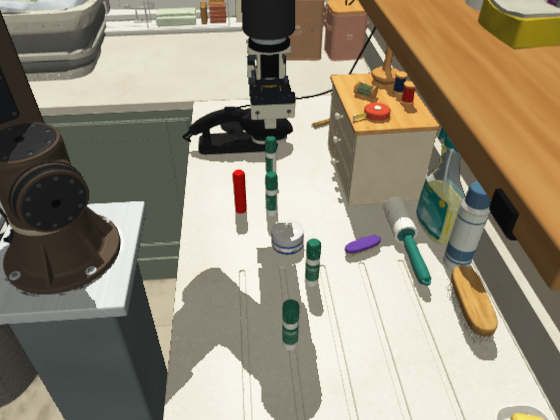

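The pressed stick at (271,190) stands upright with its cap at the same 0.111 height as the others. The other sticks and the pot are where they were, and the hand is clear above.

```bash
python3 -c "
from rig import robot
print(robot.job_done())"
```

```text
the job is handed in; nothing more can be done
None
```

The proud cap is pressed fully home, level with the other three; its stick stands upright in place, the other sticks and the pot look unmoved, the hand is clear, and the job is handed in (no verdict was returned).

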